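# Set the palm rest and lock the forearm support one hole longer

## Task

Set up the forearm support on the bench for the next patient: first fold the raised palm rest down to 30 degrees above level and leave it there. Then pull up the black lock knob, slide the carriage to the next hole away from the forearm trough, and let the pin drop fully home in that hole. Finish while still holding the knob and pressing it firmly down, to keep the pin engaged while the patient's arm is laid in; leave the lotion bottle, the tape roll and the steel bowl where they stand.

Things in the scene. Friction and masses are not known exactly. Their poses are not given: they have to be found in the camera images.
- support: forearm support fixed to the bench: white base plate 440 x 220 mm, top 16 mm above the bench. Origin on the bench; x = along the patient's arm, from the red forearm trough towards the fingers (the slide direction), y = towards the lock side, z up. Trough: x -210 to -20 mm, y -74 to 44 mm, 98 mm high. Steel index bar along x at y = 90 mm, top 50 mm high, end blocks 62 mm high
- carriage (a joint): slide of the carriage along the index bar (m): 0 at its start hole, grows away from the trough; the next hole is at +0.040; stops at -0.040 and +0.080. The carriage is an aluminium sleeve 56 x 40 mm, top 56 mm above the bench, with a cross-arm that carries the palm rest. The pin in a hole locks it; with the pin lifted it slides with 1.5 N of friction
- plunger (a joint): lift of the lock knob with its pin (m): 0 = home, knob collar on the carriage boss; pin clear of the hole above 0.008; lift ends at 0.014. Let go between holes, the pin rides on the bar at 0.008. A spring pulls it down with 4 N at home, 7 N at 0.012. The 10 mm pin has 1.5 mm of play each way in the 13 mm hole, drops in by itself when over it, and then stops the carriage
- knob: black upright cylindrical lock knob with a red dot on top, diameter 28 mm, 28 mm high; origin at its centre, 92 mm above the bench when the pin is home. It stands on a steel boss (diameter 24 mm, top at 66 mm) on the carriage, 35 mm back (towards the trough) from the palm rest's hinge line and 105 mm to the side of the palm rest's middle; rises with the plunger
- next_hole (a point): centre of the next lock hole, on the top face of the index bar, 50 mm above the bench; the knob's axis must come over it. The bar has four holes on top, 40 mm apart; the carriage starts locked in the second from the trough. Axes as support
- palm_rest (a joint): angle of the palm rest (rad) above level: 0 = level, pointing away from the trough; 0.524 = 30 degrees; 1.5 = almost upright. The hinge is stiff (0.7 N m of friction): the palm rest stays at whatever angle it is left. A quadrant at its side has a yellow mark at 30 degrees
- palm_rest_hinge (a point): middle of the palm rest's hinge line, 62 mm above the bench. The palm rest is a red padded plate 110 mm wide, 15 mm thick (9 mm above, 6 mm below the plane through the hinge line), reaching from 8 to 158 mm from the hinge line. Axes of the palm rest: x from the hinge to its free edge, y along the hinge, z out of the padded face, which faces up and towards the trough
- palm_rest_edge (a point): middle of the free edge of the palm rest, 158 mm from the hinge line; axes as palm_rest_hinge
- lotion: bystander: white bottle with a red cap, diameter 56 mm, 150 mm high, standing loose; origin at the centre of its base
- tape: bystander: roll of grey tape lying flat on the support's base plate beside the trough, outer diameter 60 mm, 25 mm high, loose; origin at the centre of its underside
- gallipot: bystander: small round steel bowl, diameter 84 mm, 45 mm high, loose; origin at the centre of its base

How it is judged:
By the outcome, as a careful person would: the job done as asked, in the order asked, and still so for the second after the job is handed in, while the arm keeps its last pose, push and grip.
It also fails if it takes over 56 s, if anything falls off the work surface, if the arm or the gripper's body presses on something with over 40 N, if the wrist force passes 120 N, or if a joint passes its speed limit or range.

## Robot

A 7-joint arm with a two-finger parallel gripper is mounted at the origin on the work surface. World frame = base frame: x ahead of the robot, y to its left, z up, the work surface at z = 0. Lengths are in m, angles in rad, forces in N, time in s.
With the tool pointing down it reaches from about 0.425 to 0.95 m from the base axis. Payload 4.7 kg.
Tool frame: the origin (TCP) lies midway between the tips of the shut fingers; the grasp point (between the pads) lies 19 mm behind it (ctrl.pinch_z is the distance from the TCP to the grasp point, in m); z points along the fingers, y is the line along which they close (so a half turn about z gives the same grasp; the last joint's range is limited). The gripper opens to 87 mm and grips with 3 to 60 N. Pads are 19 mm wide; open, the fingers measure 117 mm over their backs; the gripper's body (75 mm by 190 mm) begins 51 mm behind the grasp point.
Start: joints at [-1.252, 0.469, -0.049, 1.532, 0.024, 1.141, -0.082], TCP at [0.23, 0.635, 0.223] pointing down, gripper open.
Joint ranges: [-2.59, 2.59], [-0.33, 1.99], [-1.39, 1.29], [0.1, 2.45], [-1.04, 4.18], [0.21, 1.99], [-2.66, 2.66]. Speed limits (rad/s): [2.57, 2.57, 3.14, 3.14, 3.14, 3.14, 3.14].

## Interface

Orientations are given as a unit quaternion [x, y, z, w].
In Python, from cell import ctrl, imaging, ticket gives the robot as it stands.
- The arm moves only by the shell command python3 -m jog 'ROWS' [OPENING] [FORCE]. ROWS is JSON, a list of rows, each a list of 6 numbers: the shift along the world's x, y, z as a fraction of full scale, then the turn, a rotation vector about the world's x, y, z as a fraction of full scale. In form: [[tx, ty, tz, wx, wy, wz], ...]. A call has 1 to 10 rows; each row is the pose to reach, as a shift and turn from the pose commanded when the call began, turning the shorter way round; what a row does not reach only later rows make up. Full scale, the value 1, is 0.15 m for a shift and 180 degrees for a turn. A row lasts 1/8 s, in which the tool goes at most 62.5 mm and 10.7 degrees, less where a joint would pass 70% of its speed; a pose out of reach is approached as far as the arm can. A call with a number of a shift or a turn outside -1 to 1 is refused whole. A call with a gripper value outside its range is refused whole. OPENING is the closure, from -1 (fully open) to 1 (shut), so that 0 is half open, set as the call begins (- or left out, the last holds). The fingers move at their own pace and stop on an object; FORCE is the grip in N (left out, the last holds). Time passes only in rows, so rows that repeat a pose let the fingers close. It gives the time, the measured TCP pose, the force, the opening and the grip force at its end, in the units of the state.
- ctrl.state(): the state, without advancing time (a new reading comes with each control period).
- imaging.snapshot(name): name is "scene" or "top"; returns a dict with "img" (480x640x3 uint8, red, green, blue), "intrinsics" (3x3 intrinsics, pixels), "xyz" and "rotation" of the camera in the world. Camera axes: x right, y down, z forward; pixel columns grow to the right and rows downward; lengths in m; the calibration is good to about 2 mm. A picture is of the moment at which its call begins. There is no depth.
- ticket.close_job(): hands the job in; it is judged then, once.
Trained networks look in the newest picture that a camera, given by its name, has taken for a name from the list of things; names that differ only in an ending like _2 or _b are one class to them, and where a whole thing is asked for, a point or a joint stands for the part that bears it (a point fixed in the world has none). Each returns a list of dicts, best first, with "conf" (0 to 1); they miss things now and then, are a little off and sometimes report something else, mostly with a low value. They report only what shows in the picture. A call takes as long as a camera call.
- imaging.find_in(label, camera): "extent" ([centre column, centre row, width, height] in pixels, round what is visible of it).
- imaging.place_of(label, camera): "pixel" ([column, row] in pixels: a listed point, or the origin of a listed thing).
The state is a dict: "time": time; "joint_positions": joint angles; "joint_velocities": joint speeds; "joint_torque": joint torques, N m; "ee_pos": TCP position; "ee_rot": TCP orientation; "ft_force": force on the tool from outside, world axes, zero at the start; "torque": the same for the moment, N m; "width": finger opening in m; "finger_force": force on a finger pad.
Only numpy, scipy, OpenCV 4.12 (cv2) and the standard library are available. Lean on these libraries where they do the work, as an engineer would, in place of code of your own. Each camera call takes 0.05 s, during which the arm holds its last target. There are 200 camera calls.

## Working session

There is one attempt and no reset: what is moved stays moved. The work goes in short steps, Python scripts to look and compute and a shell command to move; the robot and the scene stay as the last step left them, time stands still between calls to the robot, and variables do not carry over. Pictures are saved under pics/ and viewed, at most 10 in all, crops included, and the job is handed in when it is done.

```bash
mkdir -p pics; ls; cat > h.py <<'E'
import numpy as np,cv2
from cell import ctrl,imaging,ticket
def ray(s,p):
    K=np.array(s["intrinsics"]);R=np.array(s["rotation"])
    if R.shape!=(3,3):
        from scipy.spatial.transform import Rotation as Q;R=Q.from_quat(R).as_matrix()
    d=R@np.linalg.solve(K,[p[0],p[1],1]);return np.array(s["xyz"]),d/np.linalg.norm(d)
def tri(rs):
    A=0;b=0
    for o,d in rs:
        P=np.eye(3)-np.outer(d,d);A=A+P;b=b+P@o
    x=np.linalg.solve(A,b);return x,[round(float(np.linalg.norm((np.eye(3)-np.outer(d,d))@(x-o))),4) for o,d in rs]
def proj(s,X):
    K=np.array(s["intrinsics"]);R=np.array(s["rotation"])
    if R.shape!=(3,3):
        from scipy.spatial.transform import Rotation as Q;R=Q.from_quat(R).as_matrix()
    c=K@(R.T@(np.array(X)-np.array(s["xyz"])));return c[:2]/c[2]
def save(s,n): cv2.imwrite(f"pics/{n}.png",cv2.cvtColor(np.array(s["img"]),cv2.COLOR_RGB2BGR))
E
python3 - <<'E'
from h import *
S={c:imaging.snapshot(c) for c in("scene","top")}
for c in S: save(S[c],c+"0"); print(c,S[c]["xyz"])
for l in "support knob next_hole palm_rest_hinge palm_rest_edge lotion tape gallipot".split():
    r={}
    for c in S:
        q=imaging.place_of(l,c)[:2]
        print(l,c,[(np.round(a["pixel"],1).tolist(),round(a["conf"],2)) for a in q])
        if q:r[c]=ray(S[c],q[0]["pixel"])
    if len(r)==2:
        x,e=tri(list(r.values()));print("   ",x.round(4),e)
st=ctrl.state();print(st["ee_pos"],st["ee_rot"],st["time"],st["ft_force"])
E
```

```text
pics
scene [ 1.12192348 -0.23402781  0.74772674]
top [0.50151468 0.03052662 0.95513291]
support scene [([245.2, 272.7], 0.58), ([362.8, 176.3], 0.16)]
support top [([374.4, 279.2], 0.63)]
    [ 0.5513 -0.0995 -0.0014] [0.0001, 0.0001]
knob scene [([284.9, 186.5], 0.9), ([308.7, 205.3], 0.27)]
knob top [([328.0, 308.2], 0.53)]
    [ 0.4923 -0.0016  0.0922] [0.0009, 0.0009]
next_hole scene [([312.2, 201.0], 0.75)]
next_hole top [([308.6, 297.8], 0.82)]
    [0.5116 0.0348 0.0622] [0.0005, 0.0005]
palm_rest_hinge scene [([317.7, 254.1], 0.98), ([362.4, 176.5], 0.7)]
palm_rest_hinge top [([326.6, 251.4], 0.86)]
    [0.6026 0.0011 0.0487] [0.0003, 0.0003]
palm_rest_edge scene [([362.9, 176.4], 0.88)]
palm_rest_edge top [([295.8, 230.3], 0.55)]
    [0.6208 0.0577 0.1994] [0.0013, 0.0013]
lotion scene [([301.6, 368.3], 0.63)]
lotion top [([369.7, 193.8], 0.91)]
    [ 0.7345 -0.089  -0.0092] [0.0037, 0.0037]
tape scene []
tape top [([437.9, 343.2], 0.56)]
gallipot scene [([189.1, 370.8], 0.95)]
gallipot top [([433.6, 220.0], 0.67), ([370.4, 194.1], 0.46)]
    [ 0.6765 -0.2276 -0.0046] [0.0011, 0.0011]
[0.23005774 0.63461312 0.22257546] [1.73040193e-01 9.84914763e-01 4.70003507e-05 4.84225867e-06] 0.9 [-0.1372896  -0.25517567  0.23763887]
```

View pics/scene0.png

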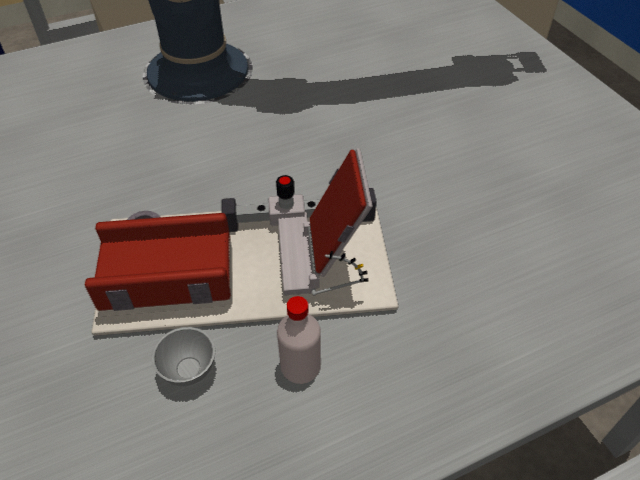

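View pics/top0.png

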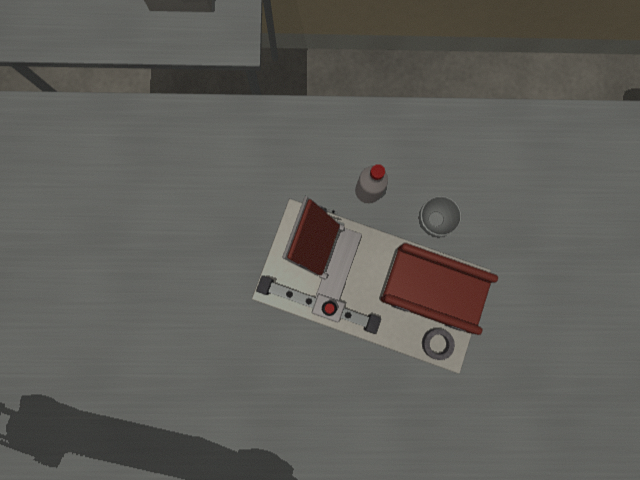

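The scene view shows the trough and the raised palm rest at about 60 degrees, with its edge at (363,176). The black knob with its red dot is at (285,186), and the bottle and bowl are on the near side. The top view gives a support x axis of about 70° from the plate edge running (253,297) to (460,373). It also shows the knob at (328,308) and the tape at (438,343). The detections agree with both pictures.

The tool's closing axis already lies along the slide direction. I'll approach with the fingers shut.

```bash
for i in 1 2 3; do python3 -m jog '[[0.6,-1,0.1,0,0,0],[0.6,-1,0.1,0,0,0],[0.6,-1,0.1,0,0,0]]' 1 30 | tail -3; done
python3 -m jog '[[0.6,-1,0.1,0,0,0],[0.6,-1,0.1,0,0,0],[0.6,-1,0.1,0,0,0],[0.6,-1,0.1,0,0,0]]'
python3 - <<'E'
from h import *
a=np.radians(70);xs=np.array([np.cos(a),np.sin(a),0]);ys=np.array([-xs[1],xs[0],0])
k=np.array([.4923,-.0016,.092]);h=k+.035*xs-.105*ys;h[2]=.062
print("hinge",h)
S={c:imaging.snapshot(c) for c in("scene","top")}
for c in S: save(S[c],c+"1")
for c in S:
  for t in (55,60,65,70): 
    T=np.radians(t);print(c,t,proj(S[c],h+.158*(np.cos(T)*xs+np.sin(T)*np.array([0,0,1]))).round(1))
E
```

```text
ft_force: [0.9, 0.1, -0.1]
width: 0.0649
finger_force: 0.0
ft_force: [1.0, 0.5, 0.6]
width: 0.0354
finger_force: 0.0
ft_force: [1.6, 0.1, 0.0]
width: 0.0057
finger_force: 0.0
time: 2.52
ee_pos: [0.5916, 0.0293, 0.283]
ee_rot: [0.177, 0.984, -0.001, 0.001]
ft_force: [-0.9, 0.4, 0.1]
width: 0.0004
finger_force: 0.0
hinge [ 0.60293843 -0.00462287  0.062     ]
scene 55 [381.7 182. ]
scene 60 [373.2 178.5]
scene 65 [364.2 175.5]
scene 70 [354.5 173.2]
top 55 [281.6 222.7]
top 60 [287.9 224.4]
top 65 [294.7 226.4]
top 70 [302.  228.5]
```

```bash
python3 -m jog '[[0.09,-0.175,0,0,0,0],[0.09,-0.175,-0.3,0,0,0],[0.09,-0.175,-0.59,0,0,0],[0.09,-0.175,-0.59,0,0,0]]' 
python3 -m jog '[[0.04,0.12,-0.08,0,0,0],[0.08,0.23,-0.15,0,0,0],[0.11,0.31,-0.2,0,0,0],[0.14,0.39,-0.26,0,0,0],[0.17,0.46,-0.31,0,0,0],[0.17,0.46,-0.31,0,0,0],[0.17,0.46,-0.31,0,0,0]]'
python3 - <<'E'
from h import *
S={c:imaging.snapshot(c) for c in("scene","top")}
for c in S: save(S[c],c+"2")
for c in S: 
  for l in ("palm_rest_edge","palm_rest_hinge"):
    print(c,l,[(np.round(q["pixel"],1).tolist(),round(q["conf"],2)) for q in imaging.place_of(l,c)[:2]])
a=np.radians(70);xs=np.array([np.cos(a),np.sin(a),0]);h=np.array([.603,-.0045,.062])
for c in S:
  for t in (30,34,38,42,46): 
    T=np.radians(t);print(c,t,proj(S[c],h+.158*(np.cos(T)*xs+np.sin(T)*np.array([0,0,1]))).round(1))
cv2.imwrite("pics/c2.png",np.hstack([cv2.resize(cv2.imread("pics/scene2.png")[100:330,250:450],None,fx=2,fy=2),cv2.resize(cv2.imread("pics/top2.png")[150:380,220:420],None,fx=2,fy=2)]))
E
```

```text
time: 3.12
ee_pos: [0.6005, 0.0106, 0.1909]
ee_rot: [0.171, 0.985, -0.001, -0.004]
ft_force: [0.3, -0.3, 0.1]
width: 0.0003
finger_force: 0.0
time: 4.0
ee_pos: [0.6294, 0.0788, 0.1477]
ee_rot: [0.173, 0.985, 0.001, 0.0]
ft_force: [0.5, 0.2, -0.3]
width: 0.0005
finger_force: 0.0
scene palm_rest_edge [([406.2, 194.2], 0.86)]
scene palm_rest_hinge [([316.7, 253.5], 0.63)]
top palm_rest_edge []
top palm_rest_hinge [([324.8, 252.5], 0.8)]
scene 30 [412.3 206.3]
scene 34 [408.9 201.8]
scene 38 [404.8 197.6]
scene 42 [400.3 193.5]
scene 46 [395.1 189.7]
top 30 [258.9 218.6]
top 34 [261.5 218.8]
top 38 [264.4 219.1]
top 42 [267.8 219.7]
top 46 [271.6 220.4]
```

View pics/c2.png

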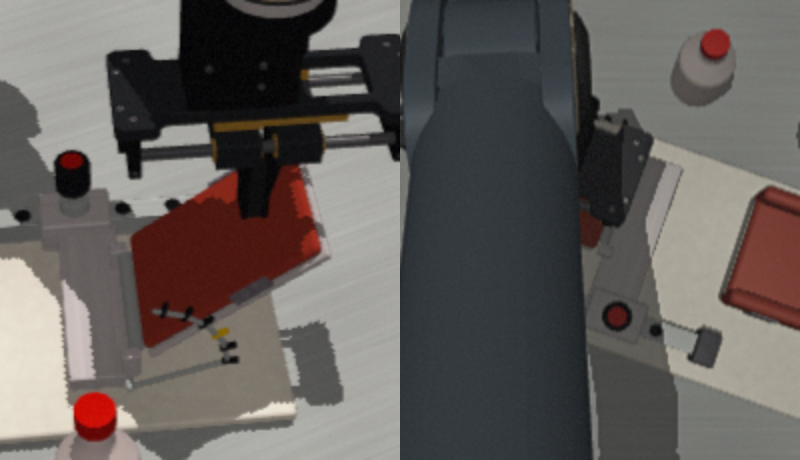

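The crops show the fingertip on the pad, and the rest is at about 38–40°, still above the yellow mark at crop (222,333). I'll push to about 32°, back off out of the top camera's view and measure.

```bash
python3 -m jog '[[0.01,0.04,-0.03,0,0,0],[0.03,0.08,-0.06,0,0,0],[0.03,0.08,-0.06,0,0,0],[0.03,0.08,-0.06,0,0,0]]' 
python3 -m jog '[[0,-0.02,0.15,0,0,0],[0,0,0.5,0,0,0],[-0.2,0.3,0.8,0,0,0],[-0.4,0.6,0.8,0,0,0],[-0.8,1,0.8,0,0,0],[-0.8,1,0.8,0,0,0]]' |head -2
python3 -m jog '[[-0.4,0.5,0,0,0,0],[-0.8,1,0,0,0,0],[-0.8,1,0,0,0,0],[-0.8,1,0,0,0,0]]' |head -2
python3 - <<'E'
from h import *
S={c:imaging.snapshot(c) for c in("scene","top")}
for c in S: save(S[c],c+"3")
for c in S: 
  for l in ("palm_rest_edge","palm_rest_hinge","knob"):
    print(c,l,[(np.round(q["pixel"],1).tolist(),round(q["conf"],2)) for q in imaging.place_of(l,c)[:2]])
a=np.radians(70);xs=np.array([np.cos(a),np.sin(a),0]);ys=np.array([-xs[1],xs[0],0]);z=np.array([0,0,1]);h=np.array([.603,-.0045,.062])
crop={"scene":(100,300,290,440),"top":(180,320,230,360)};out=[]
for c in S:
  im=cv2.imread(f"pics/{c}3.png");y0,y1,x0,x1=crop[c];f=4 if c=="top" else 3
  y1=y0+(200 if f==3 else 150);x1=x0+(133 if f==3 else 100)
  cr=cv2.resize(im[y0:y1,x0:x1],None,fx=f,fy=f)
  for t,col in ((30,(0,255,0)),(34,(255,0,0))):
    T=np.radians(t);u=np.cos(T)*xs+np.sin(T)*z;n=-np.sin(T)*xs+np.cos(T)*z
    P=[proj(S[c],h+.158*u+.009*n+s*.055*ys) for s in(-1,1)]
    print(c,t,proj(S[c],h+.158*u).round(1))
    q=[tuple(int(v) for v in ((p-[x0,y0])*f+f/2)) for p in P];cv2.line(cr,q[0],q[1],col,1)
  out.append(cr)
cv2.imwrite("pics/c3.png",np.hstack([o[:600,:400] for o in out]))
E
```

```text
time: 4.8
ee_pos: [0.6335, 0.0899, 0.1384]
ee_rot: [0.173, 0.985, 0.0, -0.0]
ft_force: [-0.7, -0.2, 0.0]
width: 0.0001
finger_force: 0.4
time: 5.55
ee_pos: [0.5101, 0.2446, 0.259]
time: 6.05
ee_pos: [0.3883, 0.3951, 0.2588]
scene palm_rest_edge [([412.7, 202.4], 0.73)]
scene palm_rest_hinge [([317.4, 254.4], 0.96)]
scene knob [([282.5, 187.8], 0.87)]
top palm_rest_edge [([259.5, 219.9], 0.95), ([369.1, 194.0], 0.32)]
top palm_rest_hinge [([327.2, 251.3], 0.57)]
top knob [([328.5, 307.6], 0.51)]
scene 30 [412.3 206.3]
scene 34 [408.9 201.8]
top 30 [258.9 218.6]
top 34 [261.5 218.8]
```

View pics/c3.png

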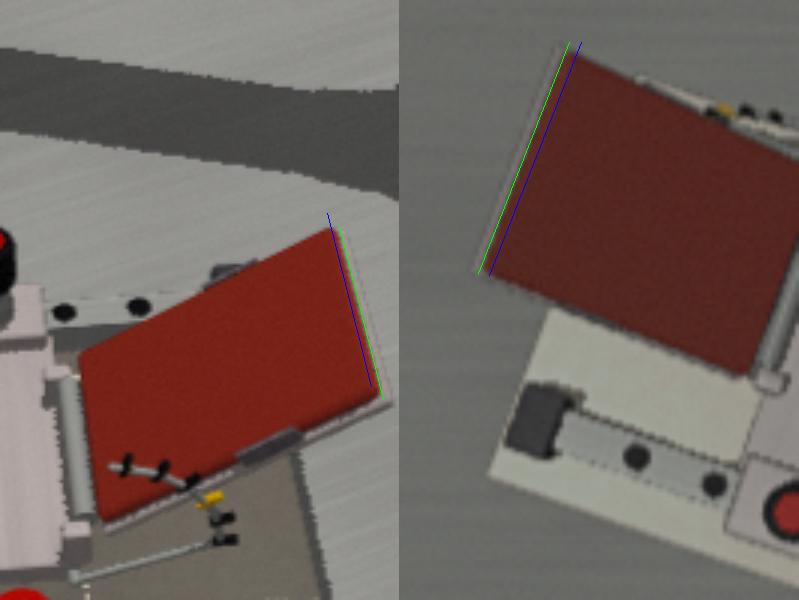

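The crops (scene on the left, top on the right) show the rest's free edge between the 30° line (green) and the 34° line (blue), nearer 30–32°. I'll fit the angle from the pad's corners.

```bash
cat > fit.py <<'E'
import sys
from h import *
from scipy.optimize import least_squares
def corners(c,h0,sh=0):
    S=imaging.snapshot(c);im=cv2.GaussianBlur(np.array(S["img"]),(3,3),0).astype(int)
    m=((im[...,0]>1.8*im[...,1])&(im[...,0]>50)).astype(np.uint8)
    n,lab,st,cen=cv2.connectedComponentsWithStats(m)
    mid=proj(S,h0+[.028,.078,.05]);k=lab[int(mid[1]),int(mid[0])]
    cn=cv2.findContours((lab==k).astype(np.uint8),cv2.RETR_EXTERNAL,cv2.CHAIN_APPROX_NONE)[0][0].reshape(-1,2).astype(float)
    # refine: fit lines to the four sides of the quad
    q=cv2.approxPolyDP(cn.astype(np.int32)[:,None],8,True).reshape(-1,2).astype(float)
    print(c,k,len(cn),q.tolist())
    if len(q)!=4: return S,None
    L=[]
    for i in range(4):
        a,b=q[i],q[(i+1)%4];t=((cn-a)@(b-a))/((b-a)@(b-a));d=np.abs(np.cross((b-a)/np.linalg.norm(b-a),cn-a))
        p=cn[(t>.12)&(t<.88)&(d<4)];vx,vy,x,y=cv2.fitLine(p.astype(np.float32),cv2.DIST_HUBER,0,.01,.01).ravel();L.append((np.array([vx,vy]),np.array([x,y])))
    out=[]
    for i in range(4):
        (d1,p1),(d2,p2)=L[i-1],L[i];s=np.linalg.solve(np.c_[d1,-d2],p2-p1);out.append(p1+s[0]*d1)
    return S,np.array(out)
def run(h0):
    D=[corners(c,h0) for c in("scene","top")]
    def model(p):
        T,hx,hy,hz,yaw,r0,r1,w=p;xs=np.array([np.cos(yaw),np.sin(yaw),0]);ys=np.array([-xs[1],xs[0],0]);z=np.array([0,0,1])
        u=np.cos(T)*xs+np.sin(T)*z;n=-np.sin(T)*xs+np.cos(T)*z;h=np.array([hx,hy,hz])
        return [h+r*u+.009*n+s*w*ys for r in(r0,r1) for s in(-1,1)]
    p0=np.array([np.radians(31),*h0,np.radians(70),.010,.157,.054])
    asg=[]
    for S,q in D:
        if q is None: asg.append(None);continue
        asg.append([int(np.argmin(np.linalg.norm(q-proj(S,X),axis=1))) for X in model(p0)])
    print(asg)
    sg=np.array([1,.004,.004,.003,np.radians(1),.003,.003,.002])
    def res(p):
        r=[(p-p0)/sg]
        for (S,q),a in zip(D,asg):
            if a: r+= [(proj(S,X)-q[i])/.6 for X,i in zip(model(p),a)]
        return np.concatenate(r)
    o=least_squares(res,p0);cov=np.linalg.inv(o.jac.T@o.jac)
    print("angle",np.degrees(o.x[0]),"+-",np.degrees(cov[0,0]**.5),"yaw",np.degrees(o.x[4]),"rest",o.x[[1,2,3,5,6,7]].round(4),"cost",o.cost)
run(np.array([.603,-.0045,.062])+np.array([float(v) for v in sys.argv[1:4]] or [0,0,0]))
E
python3 -W ignore fit.py
```

```text
scene 2 338 [[401.0, 177.0], [317.0, 217.0], [325.0, 273.0], [347.0, 263.0], [327.0, 253.0], [358.0, 258.0], [415.0, 231.0]]
top 2 226 [[272.0, 194.0], [252.0, 246.0], [316.0, 272.0], [333.0, 223.0]]
[None, [3, 2, 0, 1]]
angle 32.688868587154495 +- 2.4943645706379884 yaw 70.60868620193203 rest [ 0.6042 -0.0012  0.0613  0.013   0.1553  0.0503] cost 3.3496427807101252
```

```bash
sed -i 's/q=cv2.approxPolyDP(cn.astype(np.int32)\[:,None\],8,True)/q=cv2.approxPolyDP(cv2.convexHull(cn.astype(np.int32)[:,None]),8,True)/' fit.py; python3 -W ignore fit.py
```

```text
scene 2 338 [[401.0, 177.0], [415.0, 231.0], [325.0, 273.0], [317.0, 217.0]]
top 2 226 [[272.0, 194.0], [333.0, 223.0], [316.0, 272.0], [252.0, 246.0]]
[[2, 3, 1, 0], [1, 2, 0, 3]]
angle 32.395429097065914 +- 0.49925209038874757 yaw 70.67578164789586 rest [ 0.6046 -0.0013  0.059   0.0118  0.1553  0.0515] cost 9.85990828300796
```

The fit gives about 32°, so I need roughly 2° more. That means the same spot with z about 4.5 mm lower.

```bash
python3 -m jog '[[0.8,-1,0,0,0,0],[0.8,-1,0,0,0,0],[0.8,-1,0,0,0,0],[0.8,-1,0,0,0,0]]' |head -2
python3 -m jog '[[0.8,-1,0,0,0,0],[0.8,-1,-0.2,0,0,0],[0.8,-1,-0.5,0,0,0],[0.8,-1,-0.5,0,0,0],[0.8,-1,-0.5,0,0,0]]' |head -2
python3 -m jog '[[0,0,-0.2,0,0,0],[0,0,-0.3,0,0,0],[0,0,-0.33,0,0,0],[0,0,-0.33,0,0,0],[0,0,-0.33,0,0,0]]' |head -2
python3 -m jog '[[0,-0.02,0.15,0,0,0],[0,0,0.5,0,0,0],[-0.2,0.3,0.8,0,0,0],[-0.4,0.6,0.8,0,0,0],[-0.8,1,0.8,0,0,0],[-0.8,1,0.8,0,0,0]]' |head -2
python3 -m jog '[[-0.4,0.5,0,0,0,0],[-0.8,1,0,0,0,0],[-0.8,1,0,0,0,0],[-0.8,1,0,0,0,0]]' |head -2
python3 -W ignore fit.py
```

```text
time: 7.15
ee_pos: [0.5168, 0.2335, 0.2588]
time: 7.78
ee_pos: [0.6328, 0.0882, 0.1816]
time: 8.4
ee_pos: [0.6339, 0.0894, 0.1348]
time: 9.15
ee_pos: [0.5106, 0.2431, 0.2547]
time: 9.65
ee_pos: [0.3893, 0.394, 0.2544]
scene 2 340 [[401.0, 178.0], [416.0, 233.0], [325.0, 273.0], [316.0, 219.0]]
top 2 227 [[271.0, 194.0], [333.0, 224.0], [316.0, 272.0], [251.0, 246.0]]
[[2, 3, 1, 0], [1, 2, 0, 3]]
angle 30.366949266236546 +- 0.5092054739808182 yaw 70.60316892153587 rest [ 0.6043 -0.0018  0.0596  0.0122  0.1551  0.0515] cost 9.33152359366192
```

The palm rest is at 30.4°. Next I'll locate the knob from its red dot in both views.

```bash
python3 - <<'E'
from h import *
R=[]
for c,p in (("scene",(284,182)),("top",(328,308))):
    S=imaging.snapshot(c);im=np.array(S["img"]).astype(int)
    m=((im[...,0]>1.8*im[...,1])&(im[...,0]>60)).astype(np.uint8)
    n,l,st,ce=cv2.connectedComponentsWithStats(m)
    k=min(range(1,n),key=lambda i:np.linalg.norm(ce[i]-p)+(100 if st[i,4]<8 else 0));print(c,ce[k],st[k])
    R.append(ray(S,ce[k]))
x,e=tri(R);print(x.round(4),e)
st=ctrl.state();print(st["ee_pos"],st["ee_rot"],st["time"],st["ft_force"])
E
```

```text
scene [285.26506024 179.86746988] [280 176  12   9  83]
top [328.32098765 307.82716049] [324 303  10  11  81]
[ 0.4933 -0.0012  0.107 ] [0.0004, 0.0004]
[0.39488522 0.38793376 0.25428252] [ 1.74350293e-01  9.84683580e-01 -9.52348629e-05  4.61920395e-04] 9.85 [-0.27782432  0.07067659  0.78862564]
```

```bash
for i in 1 2; do python3 -m jog '[[0.22,-0.86,0,0,0,0],[0.22,-0.86,0,0,0,0],[0.22,-0.86,0,0,0,0]]' -0.3 30 |head -2; done
python3 -m jog '[[0.22,-0.87,0,0,0,0],[0.22,-0.87,0,0,0,0],[0.22,-0.87,-0.4,0,0,0],[0.22,-0.87,-0.8,0,0,0],[0.22,-0.87,-0.8,0,0,0],[0.22,-0.87,-0.8,0,0,0],[0.22,-0.87,-0.8,0,0,0]]'
```

```text
time: 10.22
ee_pos: [0.4291, 0.2535, 0.2545]
time: 10.6
ee_pos: [0.4609, 0.126, 0.2545]
time: 11.48
ee_pos: [0.4946, 0.0014, 0.1366]
ee_rot: [0.173, 0.985, 0.001, 0.002]
ft_force: [0.1, -0.7, 0.0]
width: 0.0564
finger_force: 0.0
```

```bash
python3 -m jog '[[-0.005,-0.012,-0.2,0,0,0],[-0.005,-0.012,-0.41,0,0,0],[-0.005,-0.012,-0.41,0,0,0],[-0.005,-0.012,-0.41,0,0,0]]' 
python3 -m jog '[[0,0,0,0,0,0],[0,0,0,0,0,0],[0,0,0,0,0,0],[0,0,0,0,0,0],[0,0,0,0,0,0],[0,0,0,0,0,0]]' 1 35
```

```text
time: 11.98
ee_pos: [0.4933, -0.0008, 0.0744]
ee_rot: [0.173, 0.985, 0.001, 0.002]
ft_force: [0.9, -0.2, 0.3]
width: 0.0566
finger_force: 0.0
time: 12.72
ee_pos: [0.492, -0.0007, 0.0728]
ee_rot: [0.173, 0.985, 0.0, 0.0]
ft_force: [-0.6, 1.6, 3.0]
width: 0.0269
finger_force: 35.0
```

```bash
python3 - <<'E'
from h import *
st=ctrl.state();print(st["ee_pos"],st["width"],st["finger_force"],st["ft_force"],st["torque"])
S=imaging.snapshot("scene");save(S,"scene4");cv2.imwrite("pics/c4.png",cv2.resize(cv2.imread("pics/scene4.png")[120:300,220:440],None,fx=3,fy=3))
E
```

```text
[ 0.49202629 -0.00065705  0.07281721] 0.026917901287222892 34.99915293417871 [-0.56572632  1.59068915  2.95011572] [0.32601277 0.10864122 0.01392253]
```

View pics/c4.png

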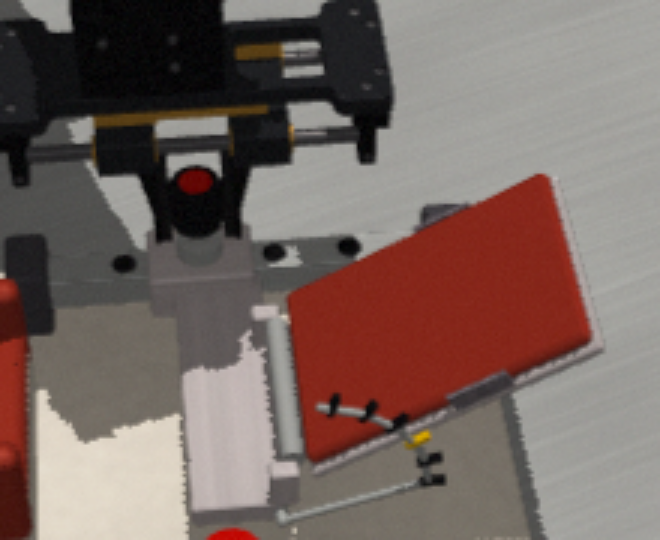

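The knob is centred between the fingers, with its dot at crop (195,180), and the rest stands at the yellow mark. I'll lift the knob 12 mm.

```bash
python3 -m jog '[[0,0,0.04,0,0,0],[0,0,0.08,0,0,0],[0,0,0.08,0,0,0],[0,0,0.08,0,0,0],[0,0,0.08,0,0,0]]' - 45
```

```text
time: 13.4
ee_pos: [0.4918, -0.0011, 0.0844]
ee_rot: [0.173, 0.985, -0.0, 0.0]
ft_force: [3.2, -0.6, -8.7]
width: 0.027
finger_force: 45.0
```

The lift holds at about −7 N, which matches the spring. I'll slide 40 mm along the bar.

```bash
python3 -m jog '[[0.02,0.055,0,0,0,0],[0.04,0.11,0,0,0,0],[0.06,0.165,0,0,0,0],[0.08,0.22,0,0,0,0],[0.091,0.251,0,0,0,0],[0.091,0.251,0,0,0,0],[0.091,0.251,0,0,0,0],[0.091,0.251,0,0,0,0]]'
```

```text
time: 14.4
ee_pos: [0.5052, 0.0371, 0.0846]
ee_rot: [0.173, 0.985, 0.0, -0.0]
ft_force: [1.6, 1.5, -7.8]
width: 0.0268
finger_force: 45.0
```

```bash
python3 -m jog '[[0,0,-0.02,0,0,0],[0,0,-0.04,0,0,0],[0,0,-0.06,0,0,0],[0,0,-0.08,0,0,0],[0,0,-0.08,0,0,0],[0,0,-0.08,0,0,0]]'
```

```text
time: 15.15
ee_pos: [0.5052, 0.0368, 0.0728]
ee_rot: [0.173, 0.985, 0.0, -0.0]
ft_force: [-2.5, 1.5, 2.0]
width: 0.027
finger_force: 45.0
```

z is back at 0.0728 m, the home height, so the pin is in. I'll press down now.

```bash
python3 -m jog '[[0,0,-0.02,0,0,0],[0,0,-0.04,0,0,0],[0,0,-0.04,0,0,0],[0,0,-0.04,0,0,0]]' - 50
```

```text
time: 15.65
ee_pos: [0.5059, 0.0381, 0.0722]
ee_rot: [0.173, 0.985, 0.003, -0.0]
ft_force: [-17.6, 3.9, 50.3]
width: 0.0264
finger_force: 50.0
```

That is 50 N, more than needed, so I'll ease it to about 25 N and check.

```bash
python3 -m jog '[[0,0,0.02,0,0,0],[0,0,0.02,0,0,0],[0,0,0.02,0,0,0],[0,0,0.02,0,0,0]]'
python3 - <<'E'
from h import *
S=imaging.snapshot("scene");save(S,"scene5");cv2.imwrite("pics/c5.png",cv2.resize(cv2.imread("pics/scene5.png")[120:390,80:440],None,fx=2,fy=2))
for l in("lotion","gallipot","knob","palm_rest_edge"): print(l,[np.round(q["pixel"],1).tolist() for q in imaging.place_of(l,"scene")[:1]])
xs=np.array([.342,.94,0]);h=np.array([.6043,-.0018,.0605])+.04*xs
for t in(28,30,32):
    T=np.radians(t);print(t,proj(S,h+.158*(np.cos(T)*xs+np.sin(T)*np.array([0,0,1]))).round(1))
E
```

```text
time: 16.15
ee_pos: [0.5057, 0.038, 0.0725]
ee_rot: [0.173, 0.985, 0.002, -0.0]
ft_force: [-9.6, 4.3, 26.2]
width: 0.0272
finger_force: 50.0
lotion [[304.3, 367.5]]
gallipot [[186.6, 367.6]]
knob [[310.8, 187.5]]
palm_rest_edge [[441.1, 203.2]]
28 [444.4 207.4]
30 [443.  205.1]
32 [441.5 202.9]
```

View pics/c5.png

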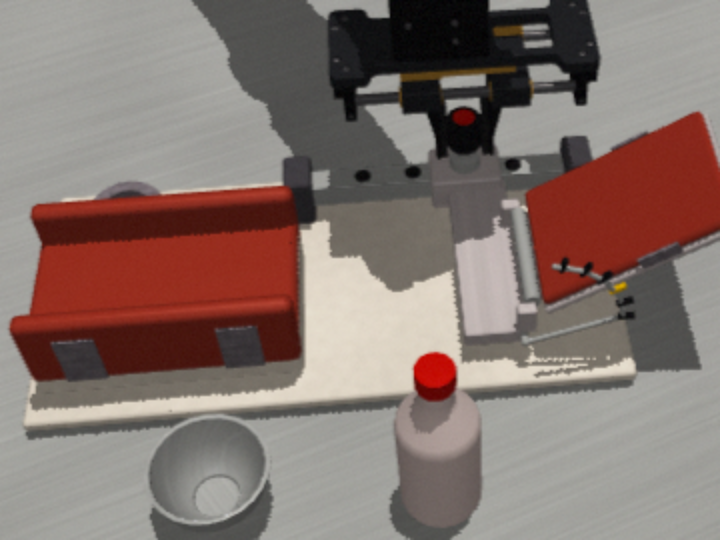

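The picture shows two open holes behind the carriage, at (362,175) and (413,172), and one ahead at (513,164), so it sits in the third hole, which is the next one. The knob is down on its boss, the rest is at the yellow mark, and the bottle, bowl and tape have not moved. I'm handing in.

```bash
python3 -c "
from cell import ticket
print(ticket.close_job())"
```

```text
the job is handed in; nothing more can be done
None
```

The job is handed in: the palm rest measured about 30° (30.4° by camera fit), the carriage is in the next hole with the pin home, and the arm still grips the knob and presses it down with about 26 N; the bottle, tape and bowl were not touched.

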